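Change over the fastener cases: shut the small one, flip the large one open

ROBOT

A 7-joint arm with a two-finger parallel gripper is mounted at the origin on a cart in front of the work surface, level with it; the furniture and walls round the work are solid. World frame = base frame: x ahead of the robot, y to its left, z up, the work surface at z = 0. Lengths are in m, angles in degrees, forces in N, time in s.
With the tool pointing down it reaches from about 0.425 to 0.875 m from the base axis. Payload 4.7 kg.
Tool frame: the origin (TCP) lies at the very end of the fingers, on their centre line; the grasp point (between the pads) lies env.hold_point_z behind it (env.hold_point_z is the distance from the TCP to the grasp point, in m); z points along the fingers, y is the line along which they close (so a half turn about z gives the same grasp; the last joint's range is limited). The gripper opens to 87 mm and grips with 3 to 60 N. Pads are 19 mm wide; open, the fingers measure 117 mm over their backs; the gripper's body (75 mm by 190 mm) begins 51 mm behind the grasp point.
Start: joints at [76.61, 18.392, -4.016, 83.108, 1.295, 78.541, -3.26], TCP at [0.159, -0.63, 0.186] pointing down, gripper open.
Joint ranges: [-163.93, 163.93], [-17.29, 119.83], [-79.2, 71.16], [3.27, 140.29], [-89.18, 269.18], [5.43, 117.66], [-154.24, 154.24]. Speed limits (degrees/s): [147.25, 147.25, 180, 180, 180, 180, 180].

INTERFACE

Orientations are given as [roll, pitch, yaw] about the fixed x, y, z axes, in that order (R = Rz(yaw) Ry(pitch) Rx(roll)).
In Python, from cell import env gives the robot as it stands.
- The arm moves only by the shell command python3 -m jog 'ROWS' [FORCE]. ROWS is JSON, a list of rows, each an object with "dp": the shift along the tool's x, y, z in cm, a list of three; "twist": the turn about the tool's z in degrees; "fingers": the opening, from 0 (shut) to 1 (fully open). A call has 1 to 8 rows; each row is the pose to reach, as a shift and turn from the pose commanded when the call began, along the tool's axes at that moment; what a row does not reach only later rows make up. A row lasts 1/8 s, in which the tool goes at most 62.5 mm and 10.7 degrees, less where a joint would pass 70% of its speed; a pose out of reach is approached as far as the arm can. A call with a gripper value outside its range is refused whole. The fingers move at their own pace and stop on an object; FORCE is the grip in N (left out, the last holds). Time passes only in rows, so rows that repeat a pose let the fingers close. It gives the time, the measured TCP pose, the force, the opening and the grip force at its end, in the units of the state.
- env.get_obs(): the state, without advancing time (a new reading comes with each control period).
- env.read_camera(name): name is "scene" or "top"; returns a dict with "pixels" (384x512x3 uint8, blue, green, red), "depth" (384x512 float32, m along the optical axis (not along the pixel's ray), 0 where there is no reading), "fx", "fy", "cx", "cy" (pixels), "k1" (the pictures are not rectified: a ray, as slopes to the right and down, at radius r is drawn at 1 + k1 r^2 times it, then the intrinsics apply), "rvec" (rotation vector, rad) and "tvec" (3), from world to camera coordinates, as OpenCV has them. Camera axes: x right, y down, z forward; pixel columns grow to the right and rows downward; lengths in m; the calibration is good to about 2 mm. A picture is of the moment at which its call begins.
- env.sign_off(): hands the job in; it is judged then, once.
The state is a dict: "time_s": time; "qpos": joint angles; "joint_velocities": joint speeds; "effort": joint torques, N m; "tool_pos": TCP position; "tool_rot": TCP orientation; "force": force on the tool from outside, world axes, zero at the start; "wrist_torque": the same for the moment, N m; "grip_width": finger opening in m; "grasp_force": force on a finger pad.
Only numpy, scipy, OpenCV 4.12 (cv2) and the standard library are available. Lean on these libraries where they do the work, as an engineer would, in place of code of your own. Each camera call takes 0.05 s, during which the arm holds its last target. There are 200 camera calls.

TASK

Change the two grey steel fastener cases over for the next job: flip the open lid of the small case shut, and push the lid of the large case (its lip at the front gives a fingertip room) up and back past upright, so that it rests open by itself. Only push, gently, with the fingers: grip and lift nothing, and leave both cases and everything else on the bench where they stand.

Things in the scene. Friction and masses are not known exactly. Their poses are not given: they have to be found in the camera images.
- case_large: The larger of two grey sheet-steel fastener cases, 130 mm deep (its x), 230 mm wide (its y), 75 mm high without lid, about 3.5 kg, standing loose. Origin: centre of its underside; its x points from the lip side (towards the robot, within 15 degrees) to the hinge side, z up. Hinge axis: its far top edge, 65 mm behind the centre, 75 mm up.
- lid_large (a joint): Lid of the larger case, a flat 0.25 kg steel plate 4 mm thick that turns freely on the hinge: 0 = shut, 1.57 = upright, 1.95 = open, leaning back on its stop. No catch, no spring: it falls shut from below 1.4 rad and falls open by itself from 1.65 rad on.
- lip_large (a point): Middle of the free edge of the lip on the larger case's lid: a tongue 60 mm wide, 3 mm thick, at the middle of the lid's free edge. With the lid shut it stands out 29 mm in front of the case, bent up 25 degrees, its edge 16 mm above the case's rim, so a fingertip fits under it from in front. This point is 160 mm from the hinge axis and moves with the lid.
- case_small: The smaller of two grey sheet-steel fastener cases, 100 mm deep (its x), 150 mm wide (its y), 60 mm high without lid, about 2.5 kg, standing loose. Origin: centre of its underside; its x points from the lip side (towards the robot, within 15 degrees) to the hinge side, z up. Hinge axis: its far top edge, 50 mm behind the centre, 60 mm up.
- lid_small (a joint): Lid of the smaller case, a flat 0.14 kg steel plate 4 mm thick that turns freely on the hinge: 0 = shut, 1.57 = upright, 1.95 = open, leaning back on its stop. No catch, no spring: it falls shut from below 1.4 rad and falls open by itself from 1.65 rad on.
- lip_small (a point): Middle of the free edge of the lip on the smaller case's lid: a tongue 60 mm wide, 3 mm thick, at the middle of the lid's free edge. With the lid shut it stands out 29 mm in front of the case, bent up 25 degrees, its edge 16 mm above the case's rim, so a fingertip fits under it from in front. This point is 130 mm from the hinge axis and moves with the lid.
- tape_black: Bystander: black insulating tape roll lying flat, 66 mm across, 19 mm high. Origin: centre of its underside.
- nut: Bystander: steel hexagon nut, 24x27x13 mm. Origin: centre of its underside.
- marker: Bystander: blue and black felt marker lying down, 120 mm long, 13 mm high. Origin: centre of its underside.
- sanding_block: Bystander: cork sanding block, 66x100x27 mm. Origin: centre of its underside.
- torch: Bystander: aluminium torch lying down, 160 mm long, 31 mm high. Origin: centre of its underside.
- tape_measure: Bystander: yellow tape measure, 36x88x69 mm. Origin: centre of its underside.

How it is judged (in metres and radians):
At the end, for the whole second after the job is handed in: The large case's lid is above 1.8 rad and still (under 0.1 rad/s), the small case's lid is shut (below 0.06 rad), and both cases stand still within 30 mm of where they stood (value of joint lid_large above 1.8 rad and velocity of joint lid_large between -0.1 and 0.1 rad/s and value of joint lid_small below 0.06 rad and distance of each of case_large, case_small from where it was at the start of the episode below 0.03 m and linear speed of each of case_large, case_small below 0.03 m/s); the robot touches nothing.
It fails at once if the large case is lifted, tipped, or shoved more than 30 mm (distance of case_large from where it was at the start of the episode above 0.03 m or height (world z) of case_large above 0.012 m or angle between case_large's own z axis and vertical above 0.15 rad).
It fails at once if the small case is lifted, tipped, or shoved more than 30 mm (distance of case_small from where it was at the start of the episode above 0.03 m or height (world z) of case_small above 0.012 m or angle between case_small's own z axis and vertical above 0.15 rad).
It fails at once if a case or its lid is gripped, or pressed by the fingers with over 30 N (contact force between the fingers and case_large above 30 N or contact force between the fingers and case_small above 30 N).
It fails at once if another thing on the bench is lifted, or moved more than 30 mm (distance of any of tape_black, nut, marker, sanding_block, torch, tape_measure from where it was at the start of the episode above 0.03 m).
It also fails if it takes over 54 s, if anything falls off the work surface, if the arm or the gripper's body presses on something with over 40 N, if the wrist force passes 120 N, or if a joint passes its speed limit or range.

## Working session

There is one attempt and no reset: what is moved stays moved. The work goes in short steps, Python scripts to look and compute and a shell command to move; the robot and the scene stay as the last step left them, time stands still between calls to the robot, and variables do not carry over. Pictures are saved under pics/ and viewed, at most 10 in all, crops included, and the job is handed in when it is done.

```bash
mkdir -p pics; ls
cat > h.py <<'E'
import numpy as np, cv2
from cell import env
def cloud(c):
    K=np.array([[c['fx'],0,c['cx']],[0,c['fy'],c['cy']],[0,0,1.]])
    h,w=c['depth'].shape
    u,v=np.meshgrid(np.arange(w),np.arange(h))
    p=np.stack([u,v],-1).reshape(-1,1,2).astype(np.float64)
    s=cv2.undistortPoints(p,K,np.array([c['k1'],0,0,0.])).reshape(h,w,2)
    d=c['depth'].astype(float)
    X=np.dstack([s[...,0]*d,s[...,1]*d,d])
    R,_=cv2.Rodrigues(np.array(c['rvec'],float))
    W=(X-np.array(c['tvec']).reshape(3))@R
    W[d==0]=np.nan
    return W
E
python3 - <<'E'
from h import *
for n in ('top','scene'):
    c=env.read_camera(n); W=cloud(c)
    np.save(f'pics/{n}_W.npy',W); cv2.imwrite(f'pics/{n}.png',c['pixels'])
    print(n,c['k1'],c['fx'],(-cv2.Rodrigues(np.array(c['rvec'],float))[0].T@np.array(c['tvec']).reshape(3)))
o=env.get_obs(); print(o, env.hold_point_z)
E
```

```text
pics
top -0.09990782326513195 378.1067086095794 [0.50538162 0.01009152 1.29194902]
scene 0.04414439575453152 490.74000574412054 [-0.65925654 -0.82298657  1.03092715]
{'time_s': 0.1, 'qpos': array([76.61083511, 18.43553893, -4.01545806, 83.16709365,  1.29606922,
       78.54055948, -3.25785306]), 'joint_velocities': array([-0.06214018, -0.09777014,  0.0157588 , -0.09778833,  0.0286716 ,
       -0.14398781,  0.02601656]), 'effort': array([ 1.59784081e-04, -4.92570806e+01, -4.05548969e-01, -3.13398993e+01,
       -6.41482067e-02,  3.95585387e-02,  6.24092308e-05]), 'tool_pos': array([ 0.15922342, -0.62963013,  0.18496987]), 'tool_rot': array([-1.79902097e+02,  6.45688521e-03,  1.42010375e+01]), 'force': array([0.01857058, 0.5407694 , 0.59776366]), 'wrist_torque': array([-0.06728918,  0.01642269,  0.0018194 ]), 'grasp_force': 0.0, 'grip_width': 0.08716082453629122} 0.0187
```

View pics/top.png

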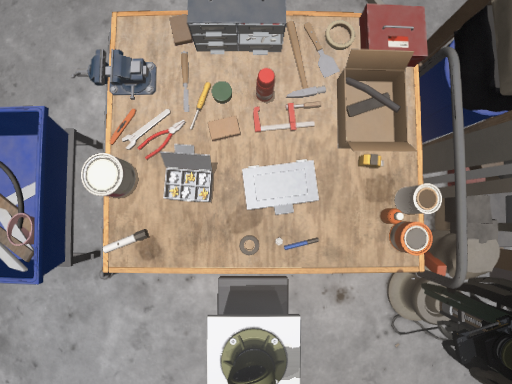

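View pics/scene.png

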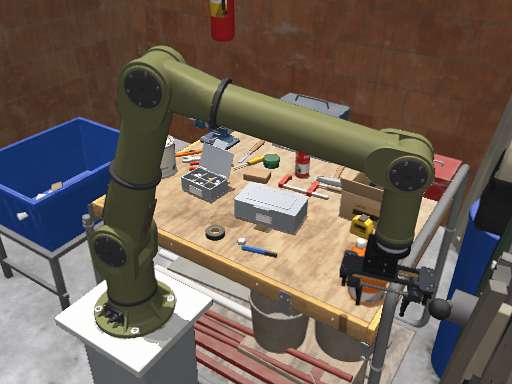

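The top view shows the large case shut at about (280,185) with its lip at (285,209). The small case is at (188,185) with its lid standing open at (187,160). The tape roll is at (249,244), the nut at (279,240) and the marker at (300,243), all in front of the large case.

Run:
```python
from h import *
W=np.load('pics/top_W.npy')
def rect(u0,u1,v0,v1,z0,z1,name):
    w=W[v0:v1,u0:u1].reshape(-1,3); w=w[(w[:,2]>z0)&(w[:,2]<z1)]
    r=cv2.minAreaRect((w[:,:2]*1000).astype(np.float32)); print(name,len(w),r,'zmed',np.median(w[:,2]), 'box',np.round(cv2.boxPoints(r)).tolist())
    return w
rect(236,325,155,207,.07,.09,'large lid')
w=rect(272,298,205,217,.06,.12,'lip L'); print(w.min(0),w.max(0))
w=rect(160,216,145,206,.05,.07,'small rim')
w=rect(160,216,140,206,.075,.2,'small lid'); 
print(w.min(0),w.max(0)); 
A=np.c_[w[:,:2],np.ones(len(w))]; print('plane',np.linalg.lstsq(A,w[:,2],rcond=None)[0])
for n,b in dict(tape=(236,262,232,257),nut=(273,284,234,247),marker=(284,320,233,251)).items():
    rect(*b,.006,.05,n)
w=rect(100,330,90,150,.03,.4,'back')
for v in range(90,170,6): print(v,np.round(W[v,[150,185,200,222,264,285,300,315,325]][:,2],3))
```

```text
large lid 3016 ((591.4832153320312, -84.95660400390625), (147.18190002441406, 235.15330505371094), 7.5360026359558105) zmed 0.0807550612913595 box [[503.0, 22.0], [534.0, -211.0], [680.0, -192.0], [649.0, 41.0]]
lip L 161 ((511.095703125, -90.96517944335938), (28.787233352661133, 66.69955444335938), 0.4660356044769287) zmed 0.08779000251652108 box [[496.0, -58.0], [497.0, -124.0], [526.0, -124.0], [525.0, -57.0]]
[ 0.49652848 -0.12427891  0.07716477] [ 0.52530709 -0.0574997   0.09809047]
small rim 418 ((596.4157104492188, 219.1680908203125), (151.93617248535156, 106.61504364013672), 86.12389373779297) zmed 0.05955111106686057 box [[538.0, 147.0], [644.0, 140.0], [655.0, 291.0], [548.0, 299.0]]
small lid 827 ((676.2430419921875, 213.38458251953125), (154.21592712402344, 55.98162841796875), 86.15968322753906) zmed 0.12893281569227816 box [[643.0, 138.0], [699.0, 135.0], [709.0, 288.0], [653.0, 292.0]]
[0.64361082 0.13661945 0.07510293] [0.70528131 0.29187553 0.17953024]
plane [ 2.05027502 -0.09537746 -1.22799147]
tape 250 ((396.0831298828125, 19.439287185668945), (77.4357681274414, 81.
[... 1016 characters left out ...]
06 -0.002]
114 [ 0.001  0.     0.001  0.004  0.002 -0.002 -0.     0.008  0.005]
120 [-0.003  0.004  0.003  0.032 -0.004  0.002  0.001 -0.001 -0.001]
126 [ 0.008 -0.002 -0.001  0.033  0.012  0.011  0.015  0.003  0.002]
132 [ 0.004  0.001 -0.003  0.024  0.002 -0.002  0.001 -0.004  0.006]
138 [ 0.014 -0.001  0.001  0.001  0.001  0.002  0.001 -0.002  0.002]
144 [ 0.003 -0.002  0.002  0.005 -0.001  0.001  0.001 -0.002    nan]
150 [ 0.002  0.159 -0.002  0.001  0.001  0.006 -0.001 -0.001 -0.002]
156 [ 0.01   0.138  0.141 -0.002  0.006  0.     0.003  0.001  0.001]
162 [-0.002  0.097  0.104 -0.003  0.005  0.003  0.081 -0.001  0.003]
168 [ 0.002  0.063  0.068  0.004  0.077  0.079  0.078  0.    -0.001]
```

```bash
cat >> h.py <<'E'
from scipy.spatial.transform import Rotation as Ro
def go(*targets, yaw=None):
    o=env.get_obs(); R=Ro.from_euler('xyz',o['tool_rot'],degrees=True).as_matrix()
    print('t',o['time_s'],'pos',o['tool_pos'].round(4),'rot',o['tool_rot'].round(1),'F',o['force'].round(1))
    for t in targets: print(t,'dp cm',((np.array(t)-o['tool_pos'])@R*100).round(2))
    if yaw is not None: print('twist',round(o['tool_rot'][2]-yaw,1))
E
python3 -c "
from h import *
go((.159,-.63,.3),(.44,-.105,.3),(.455,-.103,.2),yaw=7.5)"
```

```text
t 0.1 pos [ 0.1592 -0.6296  0.185 ] rot [-179.9    0.    14.2] F [0.  0.5 0.6]
(0.159, -0.63, 0.3) dp cm [-3.00e-02  1.00e-02 -1.15e+01]
(0.44, -0.105, 0.3) dp cm [ 40.09 -43.99 -11.43]
(0.455, -0.103, 0.2) dp cm [ 41.59 -43.8   -1.43]
twist 6.7
```

```bash
python3 -m jog '[{"dp":[0,0,-6],"twist":0,"fingers":0},{"dp":[0,0,-11.5],"twist":0,"fingers":0},{"dp":[4,-4.4,-11.5],"twist":0,"fingers":0},{"dp":[8,-8.8,-11.5],"twist":2,"fingers":0},{"dp":[12,-13.2,-11.5],"twist":4,"fingers":0},{"dp":[16,-17.6,-11.5],"twist":6.7,"fingers":0},{"dp":[20,-22,-11.5],"twist":6.7,"fingers":0},{"dp":[24,-26.4,-11.5],"twist":6.7,"fingers":0}]' 10
python3 -c "
from h import *
go((.44,-.105,.3),(.455,-.103,.15),yaw=7.5)"
```

```text
time_s: 1.1
tool_pos: [0.3279, -0.3133, 0.3007]
tool_rot: [180.0, 0.0, 7.5]
force: [0.2, 0.1, 0.1]
grip_width: 0.0148
grasp_force: 0.0
t 1.1 pos [ 0.3279 -0.3133  0.3007] rot [180.    0.    7.5] F [0.2 0.1 0.1]
(0.44, -0.105, 0.3) dp cm [ 13.84 -19.19   0.06]
(0.455, -0.103, 0.15) dp cm [ 15.35 -19.2   15.06]
twist -0.0
```

```bash
python3 -m jog '[{"dp":[4,-4,0],"twist":0,"fingers":0},{"dp":[8,-8,0],"twist":0,"fingers":0},{"dp":[12,-13,0],"twist":0,"fingers":0},{"dp":[14,-18,2],"twist":0,"fingers":0},{"dp":[14.5,-19.2,7],"twist":0,"fingers":0},{"dp":[14.5,-19.2,12],"twist":0,"fingers":0},{"dp":[14.5,-19.2,15],"twist":0,"fingers":0},{"dp":[14.5,-19.2,15],"twist":0,"fingers":0}]'
python3 - <<'E'
from h import *
c=env.read_camera('scene'); cv2.imwrite('pics/s2.png',cv2.resize(c['pixels'][150:280,150:350],(800,520),interpolation=2))
c=env.read_camera('top'); cv2.imwrite('pics/t2.png',cv2.resize(c['pixels'][130:280,200:350],(600,600),interpolation=2))
go((.465,-.1,.05))
E
```

```text
time_s: 2.1
tool_pos: [0.4438, -0.1054, 0.1487]
tool_rot: [-179.9, 0.3, 7.5]
force: [-0.6, -0.2, 0.2]
grip_width: 0.0003
grasp_force: 0.0
t 2.2 pos [ 0.4465 -0.1062  0.1518] rot [180.   -0.    7.5] F [ 0.2 -0.5 -0.5]
(0.465, -0.1, 0.05) dp cm [ 1.91 -0.37 10.18]
```

View pics/s2.png

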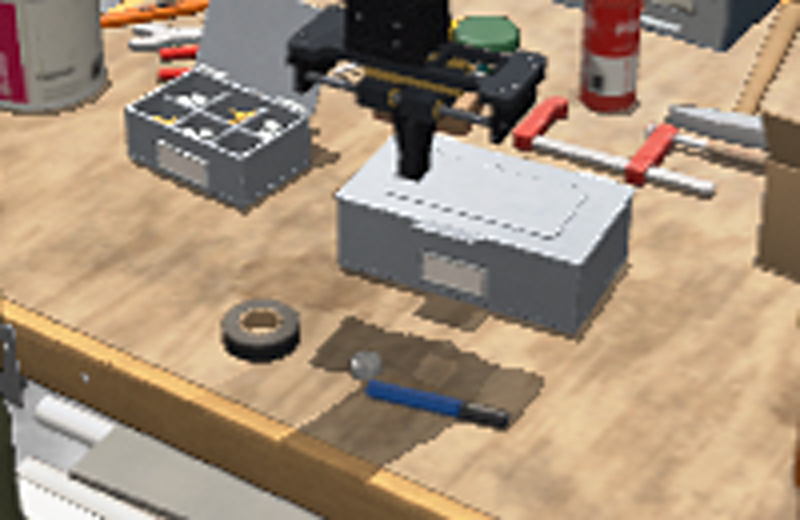

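The crop shows the closed fingertips at (412,175), in front of and above the large case, which is undisturbed. The lip is at about (448,228).

```bash
python3 -m jog '[{"dp":[0,-0.4,4],"twist":0,"fingers":0},{"dp":[0,-0.4,8],"twist":0,"fingers":0},{"dp":[0.5,-0.4,10],"twist":0,"fingers":0},{"dp":[1.5,-0.4,10],"twist":0,"fingers":0},{"dp":[2.5,-0.4,10],"twist":0,"fingers":0},{"dp":[2.5,-0.4,10],"twist":0,"fingers":0}]'
for i in 1 2; do :; done
```

```text
time_s: 2.95
tool_pos: [0.4726, -0.0989, 0.0526]
tool_rot: [180.0, -0.2, 7.5]
force: [-0.7, -0.1, 0.1]
grip_width: 0.0007
grasp_force: 0.0
```

```bash
python3 -m jog '[{"dp":[0.3,0,0]},{"dp":[0.6,0,0]},{"dp":[0.9,0,0]},{"dp":[1.2,0,0]},{"dp":[1.2,0,0]}]'; python3 -m jog '[{"dp":[0.3,0,0]},{"dp":[0.6,0,0]},{"dp":[0.6,0,0]}]'
```

```text
validation failed for argument at $[0]...
validation failed for argument at $[0]...
```

```bash
python3 -m jog '[{"dp":[0.3,0,0],"twist":0,"fingers":0},{"dp":[0.6,0,0],"twist":0,"fingers":0},{"dp":[0.9,0,0],"twist":0,"fingers":0},{"dp":[1.2,0,0],"twist":0,"fingers":0},{"dp":[1.2,0,0],"twist":0,"fingers":0}]'
```

```text
time_s: 3.58
tool_pos: [0.4823, -0.0972, 0.0509]
tool_rot: [-180.0, -0.0, 7.5]
force: [-0.6, -1.2, -0.4]
grip_width: 0.0005
grasp_force: 0.0
```

```bash
python3 -m jog '[{"dp":[0.3,0,0],"twist":0,"fingers":0},{"dp":[0.6,0,0],"twist":0,"fingers":0},{"dp":[0.6,0,0],"twist":0,"fingers":0}]'
```

```text
time_s: 3.95
tool_pos: [0.4881, -0.0965, 0.0508]
tool_rot: [-180.0, 0.0, 7.5]
force: [-0.8, -1.3, 0.6]
grip_width: 0.0009
grasp_force: 0.1
```

```bash
python3 -m jog '[{"dp":[0.2,0,0],"twist":0,"fingers":0},{"dp":[0.4,0,0],"twist":0,"fingers":0},{"dp":[0.4,0,0],"twist":0,"fingers":0}]'
```

```text
time_s: 4.32
tool_pos: [0.4887, -0.0965, 0.0505]
tool_rot: [-180.0, 0.4, 7.5]
force: [-9.4, -1.0, 7.4]
grip_width: 0.0001
grasp_force: 4.6
```

```bash
python3 -m jog '[{"dp":[0.2,0,0],"twist":0,"fingers":0},{"dp":[0.3,0,0],"twist":0,"fingers":0},{"dp":[0.3,0,0],"twist":0,"fingers":0}]'
```

```text
time_s: 4.7
tool_pos: [0.4888, -0.0965, 0.0503]
tool_rot: [-180.0, 0.8, 7.4]
force: [-15.8, -1.5, 12.0]
grip_width: 0.0007
grasp_force: 8.2
```

```bash
python3 -m jog '[{"dp":[-1,0,0],"twist":0,"fingers":0},{"dp":[-1.5,0,0],"twist":0,"fingers":0},{"dp":[-1.5,0,-1.5],"twist":0,"fingers":0},{"dp":[-1.5,0,-2.7],"twist":0,"fingers":0},{"dp":[-1,0,-2.7],"twist":0,"fingers":0},{"dp":[-0.7,0,-2.7],"twist":0,"fingers":0},{"dp":[-0.5,0,-2.7],"twist":0,"fingers":0},{"dp":[-0.5,0,-2.7],"twist":0,"fingers":0}]'
```

```text
time_s: 5.7
tool_pos: [0.49, -0.096, 0.0775]
tool_rot: [-180.0, 0.0, 7.5]
force: [-0.3, -0.3, -0.5]
grip_width: 0.0008
grasp_force: 0.0
```

```bash
python3 -m jog '[{"dp":[0.2,0,0],"twist":0,"fingers":0},{"dp":[0.4,0,0],"twist":0,"fingers":0},{"dp":[0.4,0,0],"twist":0,"fingers":0}]'
```

```text
time_s: 6.08
tool_pos: [0.4942, -0.0957, 0.0779]
tool_rot: [180.0, -0.0, 7.5]
force: [-0.6, -0.1, 0.2]
grip_width: 0.0007
grasp_force: 0.0
```

```bash
python3 -m jog '[{"dp":[0.2,0,0],"twist":0,"fingers":0},{"dp":[0.4,0,0],"twist":0,"fingers":0},{"dp":[0.4,0,0],"twist":0,"fingers":0}]'
```

```text
time_s: 6.45
tool_pos: [0.4982, -0.0951, 0.0779]
tool_rot: [-180.0, -0.0, 7.5]
force: [0.9, -0.2, 0.2]
grip_width: 0.0004
grasp_force: 0.0
```

```bash
python3 -m jog '[{"dp":[0.2,0,0],"twist":0,"fingers":0},{"dp":[0.4,0,0],"twist":0,"fingers":0},{"dp":[0.4,0,0],"twist":0,"fingers":0}]'
```

```text
time_s: 6.82
tool_pos: [0.5022, -0.0946, 0.0779]
tool_rot: [-180.0, -0.0, 7.5]
force: [-0.7, 0.1, -0.8]
grip_width: 0.0007
grasp_force: 0.0
```

```bash
python3 -m jog '[{"dp":[0.2,0,0],"twist":0,"fingers":0},{"dp":[0.4,0,0],"twist":0,"fingers":0},{"dp":[0.4,0,0],"twist":0,"fingers":0}]'
```

```text
time_s: 7.2
tool_pos: [0.5061, -0.0941, 0.0779]
tool_rot: [-180.0, -0.0, 7.5]
force: [0.6, 0.2, -0.5]
grip_width: 0.0009
grasp_force: 0.0
```

```bash
python3 -m jog '[{"dp":[0.2,0,0],"twist":0,"fingers":0},{"dp":[0.4,0,0],"twist":0,"fingers":0},{"dp":[0.4,0,0],"twist":0,"fingers":0}]'
```

```text
time_s: 7.58
tool_pos: [0.5101, -0.0936, 0.0779]
tool_rot: [-180.0, -0.0, 7.5]
force: [0.8, -1.1, -0.4]
grip_width: 0.0003
grasp_force: 0.0
```

```bash
python3 -m jog '[{"dp":[0.2,0,0],"twist":0,"fingers":0},{"dp":[0.4,0,0],"twist":0,"fingers":0},{"dp":[0.4,0,0],"twist":0,"fingers":0}]'
python3 - <<'E'
from h import *
c=env.read_camera('scene'); cv2.imwrite('pics/s3.png',cv2.resize(c['pixels'][180:240,220:310],(720,480),interpolation=2))
E
```

```text
time_s: 7.95
tool_pos: [0.5141, -0.093, 0.0779]
tool_rot: [-180.0, -0.0, 7.5]
force: [0.1, 0.3, 1.0]
grip_width: 0.0008
grasp_force: 0.0
```

View pics/s3.png

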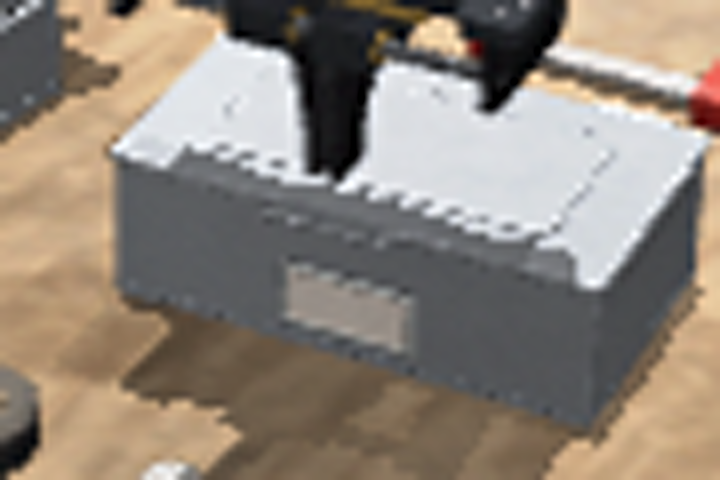

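The crop shows the fingertip at (330,182), seemingly over the lid's front strip, with the lip at about (380,235). I'll project the model points to check.

Run:
```python
from h import *
c=env.read_camera('scene'); np.save('pics/s3d.npy',c['depth'])
K=np.array([[c['fx'],0,c['cx']],[0,c['fy'],c['cy']],[0,0,1.]])
P=np.array([env.get_obs()['tool_pos'],(.507,-.096,.091),(.535,-.092,.077),(.549,-.206,.075),(.519,.022,.075),(.549,-.206,0)])
p=cv2.projectPoints(P,np.array(c['rvec'],float),np.array(c['tvec'],float),K,np.array([c['k1'],0,0,0.]))[0][:,0]
print(p.round(1),'\ncrop',((p-[220,180])*8).round())
W=cloud(c)
for u,v in [(261,202),(261,200),(261,198),(261,196),(258,205),(262,204),(268,208),(268,210),(264,206)]: print(u,v,W[v,u].round(3))
```

```text
[[261.1 209. ]
 [260.8 207. ]
 [264.1 206.2]
 [295.  215.4]
 [234.4 198.6]
 [293.8 233.2]] 
crop [[329. 232.]
 [326. 216.]
 [353. 210.]
 [600. 284.]
 [115. 149.]
 [591. 426.]]
261 202 [ 0.551 -0.069  0.077]
261 200 [ 0.503 -0.099  0.123]
261 198 [ 0.505 -0.098  0.129]
261 196 [ 0.508 -0.095  0.135]
258 205 [ 0.526 -0.073  0.08 ]
262 204 [ 0.543 -0.078  0.076]
268 208 [ 0.531 -0.11   0.079]
268 210 [ 0.504 -0.127  0.093]
264 206 [ 0.535 -0.092  0.078]
```

Run:
```python
from h import *
c=env.read_camera('scene')
K=np.array([[c['fx'],0,c['cx']],[0,c['fy'],c['cy']],[0,0,1.]])
pr=lambda P:cv2.projectPoints(np.array(P,float),np.array(c['rvec'],float),np.array(c['tvec'],float),K,np.array([c['k1'],0,0,0.]))[0][:,0]
print('s2 tcp, +4cm',(pr([(.4465,-.1062,.1518),(.4465,-.1062,.1918)])-[150,150])*4)
W=cloud(c)
print('column 261',[(v,W[v,261].round(3).tolist()) for v in range(190,212,2)])
t=env.read_camera('top'); im=t['pixels'][160:240,235:325]; cv2.imwrite('pics/t3.png',cv2.resize(im,(720,640)[:2],interpolation=2)[:600])
```

```text
s2 tcp, +4cm [[414.65355027 204.98108712]
 [415.09773068 163.15749442]]
column 261 [(190, [0.503, -0.098, 0.162]), (192, [0.506, -0.096, 0.152]), (194, [0.5, -0.1, 0.149]), (196, [0.503, -0.098, 0.138]), (198, [0.508, -0.096, 0.127]), (200, [0.503, -0.099, 0.123]), (202, [0.552, -0.068, 0.076]), (204, [0.543, -0.074, 0.075]), (206, [0.531, -0.082, 0.077]), (208, [0.502, -0.1, 0.091]), (210, [0.529, -0.083, 0.061])]
```

View pics/t3.png

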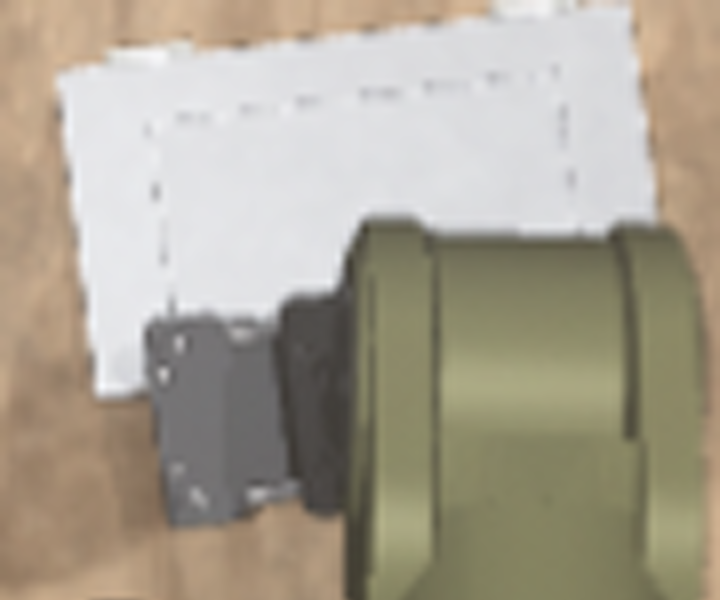

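The top view shows the gripper over the front of the case. In the scene view the finger seems to end 3–4 cm above the reported TCP, so I'll check that against the first cloud, taken with the gripper open.

Run:
```python
from h import *
W=np.load('pics/scene_W.npy'); p=np.array([.159,-.63,.185])
m=np.linalg.norm(W[...,:2]-p[:2],axis=-1)<.09
w=W[m]; w=w[(w[:,2]>.12)&(w[:,2]<.4)]
print('open: z percentiles',np.percentile(w[:,2],[0,1,2,5,10]).round(3)); i=np.argsort(w[:,2])[:12]; print(w[i].round(3))
c=env.read_camera('scene'); V=cloud(c); p=env.get_obs()['tool_pos']
g=c['pixels'].max(-1)<60
m=(np.linalg.norm(V[...,:2]-p[:2],axis=-1)<.03)&(V[...,2]>.095)&(V[...,2]<.25)
vs,us=np.nonzero(m); 
for v in sorted(set(vs))[::-1][:16]: u=us[vs==v]; print(v,u.min(),u.max(),V[v,u].mean(0).round(3))
```

```text
open: z percentiles [0.22  0.231 0.241 0.264 0.302]
[[ 0.162 -0.677  0.22 ]
 [ 0.139 -0.588  0.221]
 [ 0.136 -0.584  0.222]
 [ 0.162 -0.681  0.222]
 [ 0.14  -0.59   0.222]
 [ 0.137 -0.586  0.222]
 [ 0.165 -0.672  0.223]
 [ 0.159 -0.679  0.224]
 [ 0.162 -0.674  0.224]
 [ 0.159 -0.675  0.224]
 [ 0.16  -0.676  0.224]
 [ 0.139 -0.587  0.224]]
202 262 262 [ 0.503 -0.103  0.117]
201 258 263 [ 0.505 -0.096  0.117]
200 258 263 [ 0.506 -0.095  0.12 ]
199 258 264 [ 0.507 -0.096  0.124]
198 258 264 [ 0.508 -0.096  0.127]
197 258 264 [ 0.507 -0.096  0.132]
196 258 264 [ 0.506 -0.097  0.137]
195 258 265 [ 0.51  -0.096  0.138]
194 257 265 [ 0.507 -0.096  0.143]
193 257 265 [ 0.506 -0.096  0.148]
192 257 265 [ 0.506 -0.097  0.152]
191 257 265 [ 0.505 -0.097  0.157]
190 257 266 [ 0.508 -0.097  0.159]
189 256 265 [ 0.505 -0.095  0.164]
188 256 261 [ 0.505 -0.087  0.165]
187 256 268 [ 0.502 -0.093  0.172]
```

Both views put the real fingertips about 36 mm above the reported TCP: 0.220 against 0.185 with the gripper open, and 0.115 against 0.078 now. That explains the contact at the lip's top edge and then the miss. I'll go back and approach again with the true tip well below the lip.

```bash
python3 -m jog '[{"dp":[-1.5,0,0],"twist":0,"fingers":0},{"dp":[-3,0,0],"twist":0,"fingers":0},{"dp":[-4.5,0,0],"twist":0,"fingers":0},{"dp":[-4.5,0,2.5],"twist":0,"fingers":0},{"dp":[-4.5,0,5],"twist":0,"fingers":0},{"dp":[-4.5,0,6.3],"twist":0,"fingers":0},{"dp":[-3.3,0,6.3],"twist":0,"fingers":0},{"dp":[-3.3,0,6.3],"twist":0,"fingers":0}]'
```

```text
time_s: 9.2
tool_pos: [0.4832, -0.0972, 0.016]
tool_rot: [180.0, -0.1, 7.5]
force: [0.6, 0.5, 0.4]
grip_width: 0.0001
grasp_force: 0.0
```

```bash
python3 -m jog '[{"dp":[0.2,0,0],"twist":0,"fingers":0},{"dp":[0.5,0,0],"twist":0,"fingers":0},{"dp":[0.8,0,0],"twist":0,"fingers":0},{"dp":[0.8,0,0],"twist":0,"fingers":0}]'
```

```text
time_s: 9.7
tool_pos: [0.4883, -0.0966, 0.0149]
tool_rot: [180.0, 0.1, 7.5]
force: [-3.5, -1.4, 2.8]
grip_width: 0.0007
grasp_force: 1.9
```

```bash
python3 -m jog '[{"dp":[0.2,0,0],"twist":0,"fingers":0},{"dp":[0.25,0,-0.4],"twist":0,"fingers":0},{"dp":[0.3,0,-0.8],"twist":0,"fingers":0},{"dp":[0.35,0,-1.2],"twist":0,"fingers":0},{"dp":[0.4,0,-1.6],"twist":0,"fingers":0}]'
python3 - <<'E'
from h import *
c=env.read_camera('scene'); W=cloud(c); cv2.imwrite('pics/s4.png',cv2.resize(c['pixels'][180:240,220:310],(720,480),interpolation=2))
go((.5,-.095,.03))
for v in range(200,214,2): print(v,[W[v,u].round(3).tolist() for u in (250,269)])
E
```

```text
time_s: 10.32
tool_pos: [0.4902, -0.0963, 0.0298]
tool_rot: [-180.0, 0.3, 7.5]
force: [-5.5, -1.3, 0.8]
grip_width: 0.0006
grasp_force: 2.8
t 10.375 pos [ 0.4904 -0.0963  0.0303] rot [-180.     0.3    7.5] F [-7.4 -1.7  0.2]
(0.5, -0.095, 0.03) dp cm [ 0.97 -0.    0.02]
200 [[0.452, -0.089, 0.147], [0.559, -0.097, 0.091]]
202 [[0.58, -0.004, 0.036], [0.462, -0.154, 0.158]]
204 [[0.519, -0.044, 0.077], [0.461, -0.156, 0.152]]
206 [[0.52, -0.044, 0.068], [0.509, -0.127, 0.106]]
208 [[0.52, -0.044, 0.059], [0.584, -0.083, 0.038]]
210 [[0.522, -0.042, 0.049], [0.533, -0.114, 0.071]]
212 [[0.522, -0.042, 0.041], [0.532, -0.114, 0.063]]
```

View pics/s4.png

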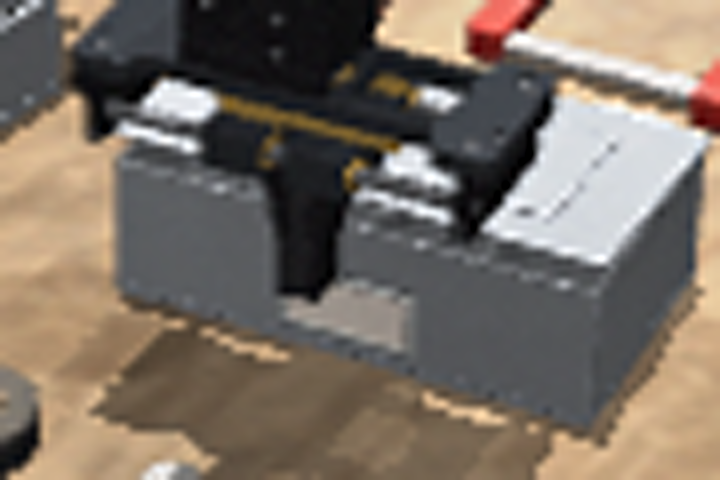

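The lid is coming up: there is a gap along the rim at (400,240) and the lip is at z≈0.106. Friction on the lip edge holds, so I'll follow the arc.

```bash
python3 -m jog '[{"dp":[0.2,0,-0.6],"twist":0,"fingers":0},{"dp":[0.4,0,-1.2],"twist":0,"fingers":0},{"dp":[0.6,0,-1.8],"twist":0,"fingers":0},{"dp":[0.8,0,-2.4],"twist":0,"fingers":0},{"dp":[1.05,0,-3],"twist":0,"fingers":0},{"dp":[1.3,0,-3.6],"twist":0,"fingers":0},{"dp":[1.6,0,-4.2],"twist":0,"fingers":0},{"dp":[1.9,0,-4.8],"twist":0,"fingers":0}]'
```

```text
time_s: 11.38
tool_pos: [0.5076, -0.0941, 0.0779]
tool_rot: [-180.0, 0.5, 7.5]
force: [-10.9, -0.3, 5.2]
grip_width: 0.0007
grasp_force: 5.4
```

```bash
cat > lid.py <<'E'
from h import *
# points in large lid frame: hinge origin
a=np.radians(7.5); ex=np.array([np.cos(a),np.sin(a)]); ey=np.array([-ex[1],ex[0]]); H=np.array([.664,-.075])
o=env.get_obs(); print(o['time_s'],o['tool_pos'].round(4),o['force'].round(1))
for n in ('scene','top'):
    W=cloud(env.read_camera(n)).reshape(-1,3); d=W[:,:2]-H; x=d@ex; y=d@ey; z=W[:,2]-.075
    for lo,hi in ((-.112,-.07),(-.03,.03),(.07,.112)):
        m=(y>lo)&(y<hi)&(x>-.17)&(x<.1)&(z>.012)&(np.hypot(x,z)<.165)&(np.hypot(x,z)>.05)
        if m.sum()>5: print(n,(lo,hi),m.sum(),'angle quartiles',np.percentile(np.arctan2(z[m],-x[m]),[10,50,90]).round(2))
E
python3 lid.py
```

```text
11.375 [ 0.5076 -0.0941  0.0779] [-10.9  -0.3   5.2]
scene (-0.112, -0.07) 72 angle quartiles [0.41 0.43 0.45]
scene (-0.03, 0.03) 68 angle quartiles [0.38 0.44 0.47]
scene (0.07, 0.112) 40 angle quartiles [0.41 0.42 0.44]
top (-0.112, -0.07) 236 angle quartiles [0.43 0.46 0.5 ]
top (-0.03, 0.03) 304 angle quartiles [0.44 0.47 0.52]
top (0.07, 0.112) 318 angle quartiles [0.42 0.45 0.49]
```

```bash
python3 -m jog '[{"dp":[0.45,0,-0.8],"twist":0,"fingers":0},{"dp":[0.95,0,-1.6],"twist":0,"fingers":0},{"dp":[1.45,0,-2.2],"twist":0,"fingers":0},{"dp":[2.0,0,-2.9],"twist":0,"fingers":0},{"dp":[2.7,0,-3.6],"twist":0,"fingers":0},{"dp":[3.4,0,-4.2],"twist":0,"fingers":0},{"dp":[4.2,0,-4.8],"twist":0,"fingers":0},{"dp":[5.0,0,-5.4],"twist":0,"fingers":0}]'; python3 lid.py
```

```text
time_s: 12.48
tool_pos: [0.5624, -0.0869, 0.1332]
tool_rot: [180.0, -0.1, 7.5]
force: [-0.6, 0.9, 0.1]
grip_width: 0.0007
grasp_force: 0.3
12.475 [ 0.5624 -0.0869  0.1332] [-0.6  0.9  0.1]
scene (-0.112, -0.07) 104 angle quartiles [0.85 0.87 0.89]
scene (-0.03, 0.03) 199 angle quartiles [0.77 0.87 0.95]
scene (0.07, 0.112) 94 angle quartiles [0.86 0.88 0.9 ]
top (-0.03, 0.03) 23 angle quartiles [0.93 0.96 0.98]
top (0.07, 0.112) 139 angle quartiles [0.91 0.93 0.95]
```

```bash
python3 -m jog '[{"dp":[1.0,0,-0.6],"twist":0,"fingers":0},{"dp":[2,0,-1.2],"twist":0,"fingers":0},{"dp":[3,0,-1.7],"twist":0,"fingers":0},{"dp":[4,0,-2.2],"twist":0,"fingers":0},{"dp":[5,0,-2.6],"twist":0,"fingers":0},{"dp":[6,0,-2.8],"twist":0,"fingers":0},{"dp":[7,0,-2.8],"twist":0,"fingers":0},{"dp":[7.8,0,-2.8],"twist":0,"fingers":0}]'; python3 lid.py
```

```text
time_s: 13.58
tool_pos: [0.6395, -0.0765, 0.1608]
tool_rot: [-180.0, 0.0, 7.5]
force: [0.4, 0.0, 0.0]
grip_width: 0.0002
grasp_force: 0.1
13.575 [ 0.6395 -0.0765  0.1608] [0.4 0.  0. ]
scene (-0.112, -0.07) 229 angle quartiles [1.39 1.45 1.49]
scene (-0.03, 0.03) 410 angle quartiles [1.34 1.44 1.52]
scene (0.07, 0.112) 205 angle quartiles [1.39 1.45 1.5 ]
top (0.07, 0.112) 16 angle quartiles [1.46 1.48 1.5 ]
```

```bash
python3 -m jog '[{"dp":[0.5,0,0],"twist":0,"fingers":0},{"dp":[1,0,0],"twist":0,"fingers":0},{"dp":[1.5,0,0],"twist":0,"fingers":0},{"dp":[2,0,0],"twist":0,"fingers":0},{"dp":[2.5,0,0],"twist":0,"fingers":0},{"dp":[3,0,0],"twist":0,"fingers":0},{"dp":[3.5,0,0],"twist":0,"fingers":0},{"dp":[3.8,0,0],"twist":0,"fingers":0}]'; python3 lid.py
```

```text
time_s: 14.68
tool_pos: [0.6768, -0.0716, 0.1609]
tool_rot: [-180.0, 0.0, 7.5]
force: [0.3, 0.7, 0.1]
grip_width: 0.0005
grasp_force: 0.0
14.675 [ 0.6768 -0.0716  0.1609] [0.3 0.7 0.1]
scene (-0.112, -0.07) 254 angle quartiles [1.82 1.89 1.95]
scene (-0.03, 0.03) 457 angle quartiles [1.61 1.89 1.97]
scene (0.07, 0.112) 228 angle quartiles [1.83 1.9  1.96]
top (0.07, 0.112) 76 angle quartiles [1.86 1.9  1.92]
```

```bash
python3 -m jog '[{"dp":[-2,0,0],"twist":0,"fingers":0},{"dp":[-5,0,-2],"twist":0,"fingers":0},{"dp":[-6,0,-7],"twist":0,"fingers":0},{"dp":[-6,0,-13],"twist":0,"fingers":0},{"dp":[-6,-4,-15],"twist":0,"fingers":0},{"dp":[-5,-9,-15],"twist":4,"fingers":0},{"dp":[-3,-14,-15],"twist":8,"fingers":0},{"dp":[0,-19,-15],"twist":11.7,"fingers":0}]'; python3 -c "
from h import *
go((.755,.21,.3),(.755,.21,.1),yaw=-4.2)"
```

```text
time_s: 15.78
tool_pos: [0.6519, 0.1175, 0.312]
tool_rot: [179.9, -0.1, -4.4]
force: [0.4, 0.3, 0.4]
grip_width: 0.0002
grasp_force: 0.0
t 15.775 pos [0.6519 0.1175 0.312 ] rot [ 1.799e+02 -1.000e-01 -4.400e+00] F [0.4 0.3 0.4]
(0.755, 0.21, 0.3) dp cm [  9.57 -10.02   1.2 ]
(0.755, 0.21, 0.1) dp cm [  9.53 -10.04  21.2 ]
twist -0.2
```

```bash
python3 -m jog '[{"dp":[4,-4,0],"twist":0,"fingers":0},{"dp":[8,-8,0],"twist":0,"fingers":0},{"dp":[9.6,-10,3],"twist":0,"fingers":0},{"dp":[9.6,-10,8],"twist":0,"fingers":0},{"dp":[9.6,-10,13],"twist":0,"fingers":0},{"dp":[9.6,-10,17],"twist":0,"fingers":0},{"dp":[9.6,-10,20],"twist":0,"fingers":0},{"dp":[9.6,-10,20.5],"twist":0,"fingers":0}]'
python3 - <<'E'
from h import *
go()
c=env.read_camera('scene'); cv2.imwrite('pics/s5.png',cv2.resize(c['pixels'][110:240,160:320],(800,650)[:2],interpolation=2)[:600])
E
```

```text
time_s: 16.77
tool_pos: [0.7532, 0.2083, 0.1028]
tool_rot: [179.9, 0.3, -4.2]
force: [-0.1, 0.2, 0.6]
grip_width: 0.0003
grasp_force: 0.0
t 16.775 pos [0.7532 0.2083 0.1028] rot [179.9   0.3  -4.2] F [-0.1  0.2  0.6]
```

View pics/s5.png

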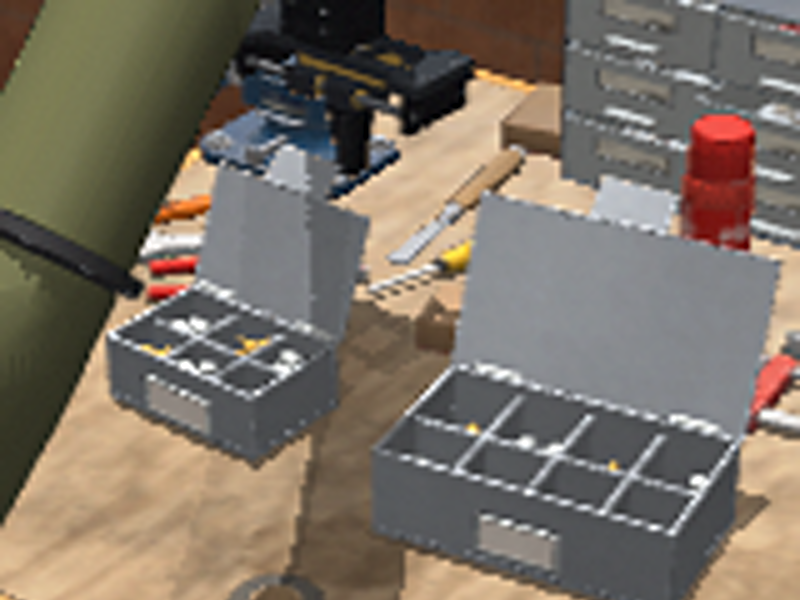

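The crop shows the large lid leaning open on the right, with its lip at (635,205). The small lid is open at (285,240) and the closed fingers are behind it at (350,140), clear of everything. Next I'll pull towards the robot.

```bash
python3 -m jog '[{"dp":[-1.2,0,-0.7],"twist":0,"fingers":0},{"dp":[-2.4,0,-0.7],"twist":0,"fingers":0},{"dp":[-3.4,0,-0.7],"twist":0,"fingers":0},{"dp":[-4.4,0,-0.7],"twist":0,"fingers":0},{"dp":[-5.4,0,-0.7],"twist":0,"fingers":0},{"dp":[-6.4,0,-0.7],"twist":0,"fingers":0},{"dp":[-7.4,0,-0.7],"twist":0,"fingers":0},{"dp":[-8.4,0,-0.7],"twist":0,"fingers":0}]'
```

```text
time_s: 17.82
tool_pos: [0.6702, 0.2155, 0.1127]
tool_rot: [180.0, 0.0, -4.2]
force: [0.5, 0.2, 0.5]
grip_width: 0.0005
grasp_force: 0.1
```

```bash
python3 -m jog '[{"dp":[-0.8,0,0],"twist":0,"fingers":0},{"dp":[-1.6,0,0],"twist":0,"fingers":0},{"dp":[-2.4,0,0],"twist":0,"fingers":0},{"dp":[-3.2,0,0],"twist":0,"fingers":0},{"dp":[-4,0,0],"twist":0,"fingers":0},{"dp":[-4.6,0,0],"twist":0,"fingers":0},{"dp":[-4.6,0,0],"twist":0,"fingers":0}]'
```

```text
time_s: 18.7
tool_pos: [0.6247, 0.2191, 0.113]
tool_rot: [180.0, -0.0, -4.2]
force: [0.4, 0.2, -0.1]
grip_width: 0.0005
grasp_force: 0.0
```

Now retreat upward and check both lids and the case positions.

```bash
python3 -m jog '[{"dp":[0,0,-5],"twist":0,"fingers":0},{"dp":[0,0,-10],"twist":0,"fingers":0},{"dp":[0,0,-16],"twist":0,"fingers":0},{"dp":[0,-4,-20],"twist":0,"fingers":0},{"dp":[0,-8,-20],"twist":0,"fingers":0},{"dp":[0,-12,-20],"twist":0,"fingers":0},{"dp":[0,-12,-20],"twist":0,"fingers":0},{"dp":[0,-12,-20],"twist":0,"fingers":0}]'; python3 lid.py
python3 - <<'E'
from h import *
c=env.read_camera('scene'); W=cloud(c); cv2.imwrite('pics/s6.png',cv2.resize(c['pixels'][110:260,140:320],(720,600),interpolation=2))
a=np.radians(-4.2); H=np.array([.649,.215]); ex=np.array([np.cos(a),np.sin(a)]); ey=np.array([-ex[1],ex[0]])
P=W.reshape(-1,3); x=(P[:,:2]-H)@ex; y=(P[:,:2]-H)@ey
m=(x>-.095)&(x<-.005)&(abs(y)<.07)&(P[:,2]<.15)&(P[:,2]>.03)
print('small lid z near front/back',[np.median(P[m&(x>l)&(x<h),2]).round(4) for l,h in ((-.095,-.07),(-.03,-.005))],m.sum())
E
```

```text
time_s: 19.7
tool_pos: [0.6343, 0.338, 0.3126]
tool_rot: [180.0, -0.0, -4.2]
force: [-1.1, -1.4, -0.3]
grip_width: 0.0007
grasp_force: 0.0
19.7 [0.6343 0.338  0.3126] [-1.1 -1.4 -0.3]
scene (-0.112, -0.07) 250 angle quartiles [1.83 1.89 1.94]
scene (-0.03, 0.03) 473 angle quartiles [1.84 1.91 1.99]
scene (0.07, 0.112) 229 angle quartiles [1.83 1.9  1.96]
top (-0.112, -0.07) 184 angle quartiles [1.86 1.88 1.9 ]
top (-0.03, 0.03) 447 angle quartiles [1.87 1.91 1.98]
top (0.07, 0.112) 200 angle quartiles [1.86 1.9  1.92]
small lid z near front/back [np.float64(0.0642), np.float64(0.0634)] 438
```

View pics/s6.png

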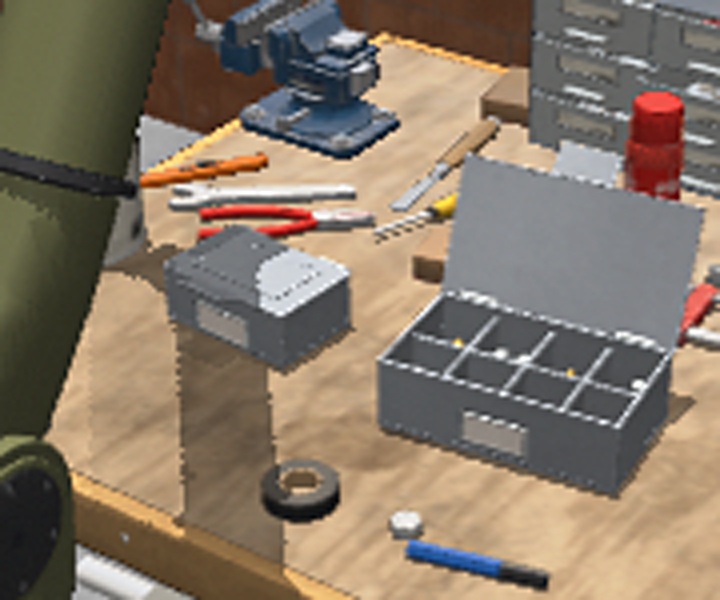

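The small case is shut at (260,290), its lid level at z≈0.064. The large lid rests open at about 1.9 rad at (575,240). The tape, nut and marker have not been disturbed, and the robot is clear.

```bash
python3 -c "
from cell import env
print(env.sign_off())"
```

```text
the job is handed in; nothing more can be done
None
```

The job is handed in: the camera shows the small case's lid shut and the large case's lid resting open at about 1.9 rad, with both cases and the nearby items apparently where they stood; sign-off returned no verdict.

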